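# Open the T-handle hatch of a tool chest

## Task

Open the green tool chest: gently press the round release button on its hatch so that the T-handle pops out, turn the handle clockwise until you just feel it come up against its soft stop, then slide the hatch by the handle all the way open, towards the fixed half of the lid, and let go. Never force the button, the handle or a hatch that is still latched, and leave the other things on the chest and bench where they are.

Things in the scene. Friction and masses are not known exactly. Their poses are not given: they have to be found in the camera images.
- case: Green steel tool chest, fixed, 220 (its x) x 540 (its y) x 118 mm high. Origin: centre of its underside, on the bench; z up. Its +y half has a fixed lid (top 118 mm up); its -y half is closed by a bare-metal sliding hatch (top face 110 mm up) that opens towards the chest's +y, sliding under the fixed lid.
- hatch: Bare-metal sliding hatch, 196 x 312 mm, with a dark steel latch housing on it, 115 x 117 x 16 mm (x -65 to 50, y -65 to 52 mm). Counts with its handle, button and hidden bolt. Origin: on the handle's axis at the hatch's top face, 16 mm below the housing's top; axes as the chest's. At chest x 0, y -180 mm when shut; slides 140 mm to +y to a hard stop. Friction 3 N, about 1 kg.
- button: Bare-metal round release button, 18 mm across, 45 mm to -x and 45 mm to -y of the handle's axis (hatch axes). Origin: centre of its top face, 8 mm proud of the housing. Goes down 7 mm to a hard stop against a spring (1.5 N at first, 5 N fully down, 2 to 3 N more while the catch rubs) and springs back; the handle is let go at about 3 mm, with 5 to 7 N. 25 N is too much.
- handle_center (a point): Centre of the T-handle's bare-metal bar, 84 long x 16 wide x 13 mm high; y along the bar, z up. At the start it lies flush in its slot along the chest's y and cannot be gripped; popped out it is 34 mm higher on a round stem 14 mm across, underside 21 mm above the housing, centred on the turning axis (the hatch's origin in x, y).
- handle_pop (a joint): How far the T-handle has popped out, m: 0 flush (0.001 on its catch), 0.034 fully out; a spring drives it out and keeps it there (3 to 7 N).
- handle_turn (a joint): Turn of the T-handle, rad: 0 with the bar along the chest's y, growing clockwise seen from above; friction 0.05 N m, stays where left. Draws the bolt back 20 mm per rad until it meets a rubber bumper, at 0.5 to 1.35 rad: it cannot be seen, only felt. The bolt is clear 0.04 rad before that. The bumper then resists with 0.2 N m more per 0.05 rad.
- keeper: Keeper inside the chest, out of sight under the hatch: a steel base at chest x 0, y -180 mm, 8 mm up, carrying the block that holds the bolt and the rubber bumper. More than 30 N between it and the hatch's bolt (0.6 N m on the handle at the bumper, or 30 N of push on the latched hatch) is forcing it. Latched, the hatch has 3 mm of play.
- glue: Small white glue bottle, 40 mm across, 75 mm high, standing on the chest's fixed lid; not part of the job. Origin: centre of its underside (hand tools: on the length).
- block: Wooden block 50 x 70 x 30 mm lying on the chest's fixed lid; not part of the job. Origin: centre of its underside (hand tools: on the length).
- mallet: Wooden hammer-shaped mallet, 240 mm long, lying on the bench; not part of the job. Origin: centre of its underside (hand tools: on the length).
- chisel: Hand tool with a wooden handle, 220 mm long, lying on the bench; not part of the job. Origin: centre of its underside (hand tools: on the length).
- tape: Roll of paper tape lying flat, 90 mm across, 25 mm high; not part of the job. Origin: centre of its underside (hand tools: on the length).
- lattice: Hexagonal wooden lattice piece lying flat, 110 mm across, 16 mm high; not part of the job. Origin: centre of its underside (hand tools: on the length).
- cup: White cup, 70 mm across, 85 mm high; not part of the job. Origin: centre of its underside (hand tools: on the length).

How it is judged:
On the way, in this order (a step that is already met when the one before it is completed fails the run):
1. the T-handle has popped out (value of joint handle_pop above 0.025 m), for 0.1 s.
2. the T-handle, out, is turned to draw the bolt (value of joint handle_turn above 0.45 rad and value of joint handle_pop above 0.015 m), for 0.1 s.
3. the hatch is slid open (y of hatch in the frame of case above -0.055 m), for 0.1 s.
At the end, for the whole second after the job is handed in: The hatch is open by more than 125 mm of its 140 mm and at rest, the T-handle is standing out (more than 15 mm), and everything is let go (y of hatch in the frame of case above -0.055 m and linear speed of hatch below 0.01 m/s and value of joint handle_pop above 0.015 m); the robot touches nothing.
It fails at once if the button was pressed with more than 25 N (contact force between button and anything else above 25 N).
It fails at once if the latch was forced: more than 30 N between its bolt and the keeper or its bumper (contact force between hatch and keeper above 30 N).
It fails at once if another thing was moved more than 30 mm (distance of any of glue, block, mallet, chisel, tape, lattice, cup from where it was at the start of the episode above 0.03 m).
It fails at once if the bottle or the cup was tipped (angle between any of glue, cup's own z axis and vertical above 0.5 rad).
It also fails if it takes over 69 s, if anything falls off the work surface, if the arm or the gripper's body presses on something with over 40 N, if the wrist force passes 120 N, or if a joint passes its speed limit or range.

## Robot

A 6-joint arm with a two-finger parallel gripper is mounted at the origin on the work surface. World frame = base frame: x ahead of the robot, y to its left, z up, the work surface at z = 0. Lengths are in m, angles in rad, forces in N, time in s.
With the tool pointing down it reaches from about 0.325 to 0.775 m from the base axis. Payload 9.3 kg.
Tool frame: the origin (TCP) lies at the very end of the fingers, on their centre line; the grasp point (between the pads) lies 19 mm behind it (bot.tcp_to_grasp is the distance from the TCP to the grasp point, in m); z points along the fingers, y is the direction in which the jaws open and shut (so a half turn about z gives the same grasp; the last joint's range is limited). The gripper opens to 85 mm and grips with 20 to 120 N. Pads are 22 mm wide; open, the fingers measure 114 mm over their backs; the gripper's body (76 mm by 85 mm) begins 54 mm behind the grasp point. The pads swing forward as they close: fully open they stand 13 mm farther back than shut.
Start: joints at [-1.463, 0.259, 0.021, 1.334, 0, 1.418], TCP at [0.142, -0.531, 0.198] pointing down, gripper open.
Joint ranges: [-3.04, 3.04], [-0.91, 1.82], [-1.04, 1.36], [-1.92, 1.95], [-1.52, 1.45], [-3.14, 3.14]. Speed limits (rad/s): [2.22, 2.22, 2.79, 3.14, 3.14, 3.14].

## Interface

Orientations are given as a 3x3 rotation matrix whose columns are the frame's x, y, z axes.
In Python, from workcell import bot gives the robot as it stands.
- The arm moves only by the shell command python3 -m inch 'ROWS' [FORCE]. ROWS is JSON, a list of rows, each an object of numbers: "rx", "ry", "rz": the turn, a rotation vector about the tool's x, y, z in rad; "dx", "dy", "dz": the shift along the tool's x, y, z in m; "gripper": the opening, from -1 (shut) to 1 (fully open), so that 0 is half open. A call has 1 to 20 rows; each row shifts and turns the pose as measured when the row begins, along the tool's axes as they then stand; what a row does not reach is not made up. A row lasts 1/12 s, in which the tool goes at most 41.7 mm and 7.16 degrees, less where a joint would pass 70% of its speed; a pose out of reach is approached as far as the arm can. A call is refused whole if a number of a shift passes 0.0417 or a number of a turn 0.125, either way. A call with a gripper value outside its range is refused whole. The fingers move at their own pace and stop on an object; FORCE is the grip in N (left out, the last holds). Time passes only in rows, so rows that do not move let the fingers close. It gives the time, the measured TCP pose, the force and the opening at its end, in the units of the state.
- bot.get_state(): the state, without advancing time (a new reading comes with each control period).
- bot.capture(name): name is "scene" or "top" or "wrist"; returns the picture (480x640x3 uint8, red, green, blue); there is no depth.
- bot.calibration(name): a dict with "fx", "fy", "cx", "cy" (pixels), "rvec" (rotation vector, rad) and "tvec" (3), from world to camera coordinates, as OpenCV has them. Camera axes: x right, y down, z forward; pixel columns grow to the right and rows downward; lengths in m; the calibration is good to about 2 mm. A picture is of the moment at which its call begins: read the wrist's pose just before it. calibration takes no time and is no camera call; for the wrist camera it gives the pose at the moment of the call.
- bot.hand_in(): hands the job in, once; it reports no verdict.
The state is a dict: "clock": time; "joint_pos": joint angles; "joint_velocities": joint speeds; "joint_torque": joint torques, N m; "ee_pos": TCP position; "tcp_rot": TCP orientation; "wrist_force": force on the tool from outside, world axes, zero at the start; "ft_torque": the same for the moment, N m; "opening": finger opening in m.
Only numpy, scipy, OpenCV 4.12 (cv2) and the standard library are available. Lean on these libraries where they do the work, as an engineer would, in place of code of your own. Each camera call takes 0.05 s, during which the arm holds its last target. There are 200 camera calls.

## Working session

There is one attempt and no reset: what is moved stays moved. The work goes in short steps, Python scripts to look and compute and a shell command to move; the robot and the scene stay as the last step left them, time stands still between calls to the robot, and variables do not carry over. Pictures are saved under pics/ and viewed, about 8 in all and at most 12, crops included, and the job is handed in when it is done.

```bash
mkdir -p pics; ls
python3 - <<'E'
from workcell import bot
import cv2
for n in ("top","scene"):
    cv2.imwrite(f"pics/{n}0.png",bot.capture(n)[...,::-1])
    print(n,bot.calibration(n))
s=bot.get_state();print(s)
E
```

```text
pics
top {'fx': 453.3721124358255, 'fy': 453.3721124358255, 'cx': 314.54438114700196, 'cy': 235.52568298298533, 'rvec': array([ 2.1400194 , -2.15687444,  0.14780166]), 'tvec': array([-0.01713938,  0.48026229,  1.44064217])}
scene {'fx': 490.34516781655327, 'fy': 490.34516781655327, 'cx': 314.1462899882993, 'cy': 237.8417318076568, 'rvec': array([ 1.90037645,  1.49657592, -0.65258064]), 'tvec': array([-0.07815406, -0.26177461,  1.57043494])}
{'clock': 0.1, 'joint_pos': array([-1.46259192e+00,  2.59151915e-01,  2.08164898e-02,  1.33373529e+00,
       -8.01588536e-06,  1.41818027e+00]), 'joint_velocities': array([-6.39002793e-04, -1.39545865e-03,  4.32764910e-03,  7.71660791e-06,
        5.02311051e-04,  7.18432881e-04]), 'joint_torque': array([ 5.17798180e-03, -5.56693268e+01,  3.45070231e+01,  1.17001633e-02,
       -2.38216990e-04,  4.49543370e-05]), 'ee_pos': array([ 0.14178022, -0.531085  ,  0.19740963]), 'tcp_rot': array([[ 9.66178739e-01,  2.57873271e-01, -1.45594259e-04],
       [ 2.57873245e-01, -9.66177927e-01,  1.26606718e-03],
       [ 1.85814926e-04, -1.26079206e-03, -9.99999188e-01]]), 'wrist_force': array([ 0.38579917,  0.91512042, -0.66257147]), 'ft_torque': array([-0.0169654 , -0.01742955, -0.00260021]), 'opening': 0.08540436072008138}
```

View pics/top0.png

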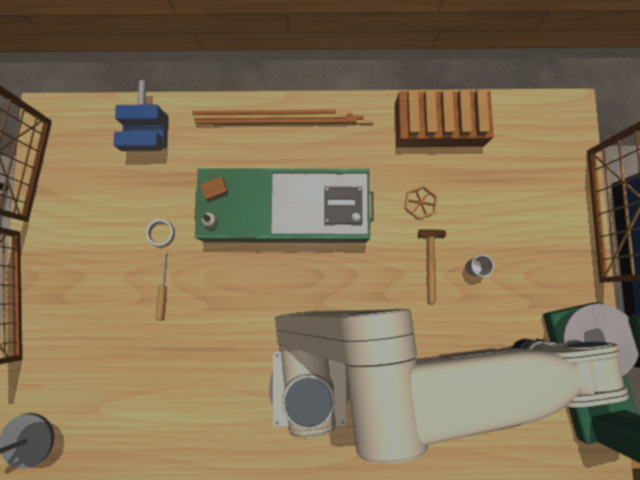

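View pics/scene0.png

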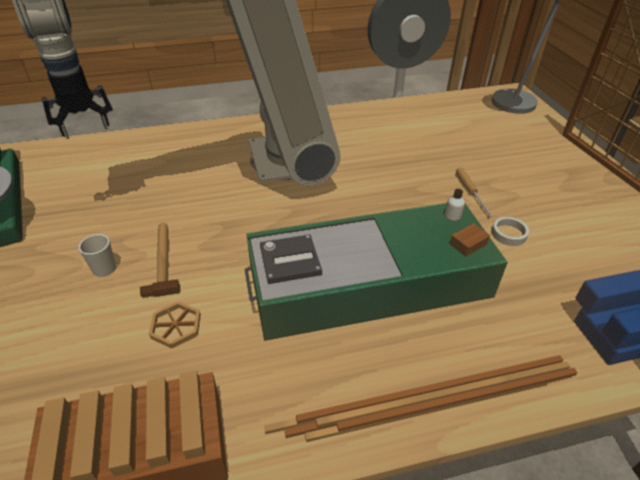

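The top view shows the chest at about (197–370, 168–242). The housing is at about (343, 205) and the button at about (356, 217). The scene view agrees with this. Next I'll enlarge it.

```bash
cat > h.py <<'E'
import numpy as np,cv2
from workcell import bot
def px2w(name,uv,z,c=None):
    c=c or bot.calibration(name)
    R=cv2.Rodrigues(np.array(c['rvec']))[0];t=np.array(c['tvec'])
    d=np.array([(uv[0]-c['cx'])/c['fx'],(uv[1]-c['cy'])/c['fy'],1.])
    o=-R.T@t;d=R.T@d
    return o+d*(z-o[2])/d[2]
def w2px(name,P,c=None):
    c=c or bot.calibration(name)
    K=np.array([[c['fx'],0,c['cx']],[0,c['fy'],c['cy']],[0,0,1]])
    return cv2.projectPoints(np.atleast_2d(P).astype(float),c['rvec'],c['tvec'],K,None)[0][:,0]
def st():
    s=bot.get_state();R=s['tcp_rot']
    print('t',round(s['clock'],2),'p',s['ee_pos'].round(4),'x',R[:,0].round(3),'z',R[:,2].round(3),'F',s['wrist_force'].round(2),'M',s['ft_torque'].round(3),'op',round(s['opening'],4),'q',s['joint_pos'].round(3))
    return s
E
python3 - <<'E'
import cv2
im=cv2.imread('pics/top0.png')[160:250,185:385]
cv2.imwrite('pics/c1.png',cv2.resize(im,None,fx=4,fy=4,interpolation=cv2.INTER_CUBIC))
E
```

```text
(no output)
```

View pics/c1.png

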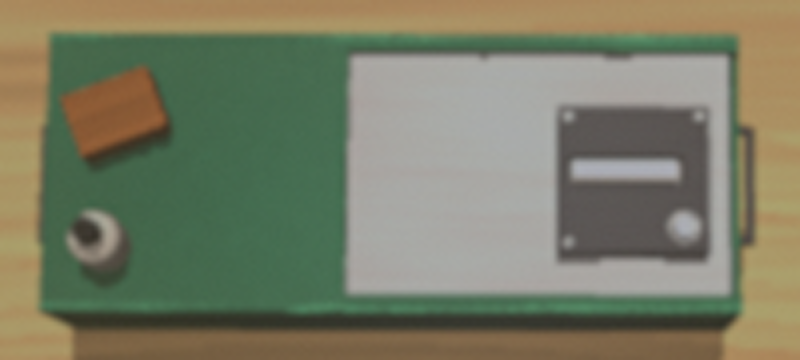

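The crop shows the handle bar centred at about (625, 170) and the button at about (684, 226). The housing corners are at (558,107), (708,107), (708,261) and (558,261).

Run:
```python
from h import *
f=lambda u,v:(185+(u+.5)/4-.5,160+(v+.5)/4-.5)
c=bot.calibration('top')
H=np.mean([px2w('top',f(*p),.126,c) for p in [(558,107),(708,107),(708,261),(558,261)]],0)
h=px2w('top',f(625,170),.126,c); b=px2w('top',f(684,226),.134,c)
print('housing centre',H,'handle',h,'button',b,'diff',h-b)
C=[px2w('top',f(*p),.118,c)[:2] for p in [(52,35),(42,310),(740,312),(737,37)]]
print(np.round(C,4))
L=[px2w('top',f(*p),.126,c)[:2] for p in [(570,169),(682,170.5)]]; d=L[0]-L[1]; print('bar angle from +y',np.arctan2(-d[0],d[1]))
for a,bb in [(0,1),(3,2)]: print(C[a]-C[bb])
for a,bb in [(0,3),(1,2)]: d=C[a]-C[bb];print(d,np.hypot(*d),np.arctan2(-d[0],d[1]))
st()
```

```text
housing centre [ 0.55959881 -0.10879755  0.126     ] handle [ 0.57026057 -0.10282464  0.126     ] button [ 0.52467816 -0.14657816  0.134     ] diff [ 0.04558241  0.04375352 -0.008     ]
[[ 0.6834  0.3433]
 [ 0.4663  0.3449]
 [ 0.4604 -0.1895]
 [ 0.6773 -0.1925]]
bar angle from +y -0.021852152582034847
[ 0.21716626 -0.00155957]
[ 0.216891   -0.00297612]
[0.00609466 0.53578184] 0.535816503578769 -0.011374765963032503
[0.0058194  0.53436529] 0.5343969754890883 -0.01088987241860196
t 0.1 p [ 0.1418 -0.5311  0.1974] x [0.966 0.258 0.   ] z [-0.     0.001 -1.   ] F [ 0.39  0.92 -0.66] M [-0.017 -0.017 -0.003] op 0.0854 q [-1.463  0.259  0.021  1.334 -0.     1.418]
```

```bash
python3 -m inch '[{"dx":0.0335,"dy":-0.0194,"gripper":-1},{"dx":0.0335,"dy":-0.0194},{"dx":0.0335,"dy":-0.0194},{"dx":0.0335,"dy":-0.0194},{"dx":0.0335,"dy":-0.0194},{"dx":0.0335,"dy":-0.0194},{"dx":0.0335,"dy":-0.0194},{"dx":0.0335,"dy":-0.0194},{"dx":0.0335,"dy":-0.0194},{"dx":0.0335,"dy":-0.0194},{"rz":-0.12},{"rz":-0.12},{"rz":-0.12},{"rz":-0.12},{"rz":-0.12},{"rz":-0.12},{"rz":-0.12},{"rz":-0.12},{"rz":-0.12},{"rz":-0.12}]' 20; python3 -c "
from h import *; st()"
```

```text
t 0.1 p [ 0.1418 -0.5311  0.1974] x [0.966 0.258 0.   ] z [-0.     0.001 -1.   ] F [ 0.39  0.92 -0.66] M [-0.017 -0.017 -0.003] op 0.0854 q [-1.463  0.259  0.021  1.334 -0.     1.418]schema error: expected keys rx, ry, rz, dx, dy, dz, gripper
```

```bash
python3 -m inch '[{"rx":0,"ry":0,"rz":0,"dx":0.0335,"dy":-0.0194,"dz":0,"gripper":-1},{"rx":0,"ry":0,"rz":0,"dx":0.0335,"dy":-0.0194,"dz":0,"gripper":-1},{"rx":0,"ry":0,"rz":0,"dx":0.0335,"dy":-0.0194,"dz":0,"gripper":-1},{"rx":0,"ry":0,"rz":0,"dx":0.0335,"dy":-0.0194,"dz":0,"gripper":-1},{"rx":0,"ry":0,"rz":0,"dx":0.0335,"dy":-0.0194,"dz":0,"gripper":-1},{"rx":0,"ry":0,"rz":0,"dx":0.0335,"dy":-0.0194,"dz":0,"gripper":-1},{"rx":0,"ry":0,"rz":0,"dx":0.0335,"dy":-0.0194,"dz":0,"gripper":-1},{"rx":0,"ry":0,"rz":0,"dx":0.0335,"dy":-0.0194,"dz":0,"gripper":-1},{"rx":0,"ry":0,"rz":0,"dx":0.0335,"dy":-0.0194,"dz":0,"gripper":-1},{"rx":0,"ry":0,"rz":0,"dx":0.0335,"dy":-0.0194,"dz":0,"gripper":-1}]' 20; python3 -c "
from h import *; st()"
```

```text
clock: 0.93
ee_pos: [0.4208, -0.2505, 0.1934]
tcp_rot: [[0.97, 0.245, -0.004], [0.245, -0.97, 0.006], [-0.002, -0.007, -1.0]]
wrist_force: [-0.0, -1.1, 0.7]
opening: -0.0001
t 0.93 p [ 0.4208 -0.2505  0.1934] x [ 0.97   0.245 -0.002] z [-0.004  0.006 -1.   ] F [-0.04 -1.1   0.7 ] M [-0.075  0.011  0.011] op -0.0001 q [-0.71   0.162 -0.117  1.299  0.003  2.184]
```

```bash
python3 -m inch '[{"rx":0,"ry":0,"rz":-0.124,"dx":0,"dy":0,"dz":0,"gripper":-1},{"rx":0,"ry":0,"rz":-0.124,"dx":0,"dy":0,"dz":0,"gripper":-1},{"rx":0,"ry":0,"rz":-0.124,"dx":0,"dy":0,"dz":0,"gripper":-1},{"rx":0,"ry":0,"rz":-0.124,"dx":0,"dy":0,"dz":0,"gripper":-1},{"rx":0,"ry":0,"rz":-0.124,"dx":0,"dy":0,"dz":0,"gripper":-1},{"rx":0,"ry":0,"rz":-0.124,"dx":0,"dy":0,"dz":0,"gripper":-1},{"rx":0,"ry":0,"rz":-0.124,"dx":0,"dy":0,"dz":0,"gripper":-1},{"rx":0,"ry":0,"rz":-0.124,"dx":0,"dy":0,"dz":0,"gripper":-1},{"rx":0,"ry":0,"rz":-0.124,"dx":0,"dy":0,"dz":0,"gripper":-1},{"rx":0,"ry":0,"rz":-0.124,"dx":0,"dy":0,"dz":0,"gripper":-1},{"rx":0,"ry":0,"rz":-0.124,"dx":0,"dy":0,"dz":0,"gripper":-1},{"rx":0,"ry":0,"rz":-0.124,"dx":0,"dy":0,"dz":0,"gripper":-1},{"rx":0,"ry":0,"rz":-0.124,"dx":0,"dy":0,"dz":0,"gripper":-1},{"rx":0,"ry":0,"rz":-0.124,"dx":0,"dy":0,"dz":0,"gripper":-1},{"rx":0,"ry":0,"rz":-0.124,"dx":0,"dy":0,"dz":0,"gripper":-1},{"rx":0,"ry":0,"rz":-0.124,"dx":0,"dy":0,"dz":0,"gripper":-1},{"rx":0,"ry":0,"rz":-0.124,"dx":0,"dy":0,"dz":0,"gripper":-1},{"rx":0,"ry":0,"rz":-0.124,"dx":0,"dy":0,"dz":0,"gripper":-1},{"rx":0,"ry":0,"rz":-0.124,"dx":0,"dy":0,"dz":0,"gripper":-1},{"rx":0,"ry":0,"rz":-0.124,"dx":0,"dy":0,"dz":0,"gripper":-1}]'
python3 -m inch '[{"rx":0,"ry":0,"rz":-0.124,"dx":0,"dy":0,"dz":0,"gripper":-1},{"rx":0,"ry":0,"rz":-0.124,"dx":0,"dy":0,"dz":0,"gripper":-1},{"rx":0,"ry":0,"rz":-0.124,"dx":0,"dy":0,"dz":0,"gripper":-1},{"rx":0,"ry":0,"rz":-0.124,"dx":0,"dy":0,"dz":0,"gripper":-1},{"rx":0,"ry":0,"rz":-0.124,"dx":0,"dy":0,"dz":0,"gripper":-1},{"rx":0,"ry":0,"rz":-0.124,"dx":0,"dy":0,"dz":0,"gripper":-1},{"rx":0,"ry":0,"rz":-0.124,"dx":0,"dy":0,"dz":0,"gripper":-1},{"rx":0,"ry":0,"rz":-0.124,"dx":0,"dy":0,"dz":0,"gripper":-1},{"rx":0,"ry":0,"rz":-0.124,"dx":0,"dy":0,"dz":0,"gripper":-1},{"rx":0,"ry":0,"rz":-0.124,"dx":0,"dy":0,"dz":0,"gripper":-1},{"rx":0,"ry":0,"rz":-0.124,"dx":0,"dy":0,"dz":0,"gripper":-1},{"rx":0,"ry":0,"rz":-0.124,"dx":0,"dy":0,"dz":0,"gripper":-1},{"rx":0,"ry":0,"rz":-0.124,"dx":0,"dy":0,"dz":0,"gripper":-1},{"rx":0,"ry":0,"rz":-0.124,"dx":0,"dy":0,"dz":0,"gripper":-1},{"rx":0,"ry":0,"rz":-0.124,"dx":0,"dy":0,"dz":0,"gripper":-1},{"rx":0,"ry":0,"rz":-0.124,"dx":0,"dy":0,"dz":0,"gripper":-1}]'; python3 -c "
from h import *
s=st(); d=np.array([.5245,-.1475,.16])-s['ee_pos'];print(s['tcp_rot'].T@d)"
```

```text
clock: 2.6
ee_pos: [0.424, -0.2385, 0.187]
tcp_rot: [[-0.924, 0.383, -0.013], [0.383, 0.924, 0.017], [0.019, 0.01, -1.0]]
wrist_force: [0.9, 0.5, -0.9]
opening: -0.0005
clock: 3.93
ee_pos: [0.4212, -0.2362, 0.1819]
tcp_rot: [[0.036, -0.999, -0.022], [-0.999, -0.036, 0.024], [-0.025, 0.021, -0.999]]
wrist_force: [0.0, 1.5, 0.4]
opening: 0.0002
t 3.93 p [ 0.4212 -0.2362  0.1819] x [ 0.036 -0.999 -0.025] z [-0.022  0.024 -0.999] F [0.   1.54 0.4 ] M [-0.013  0.046  0.021] op 0.0002 q [-0.688  0.173 -0.133  1.297  0.004 -2.295]
[-0.08435702 -0.10687337  0.02172269]
```

```bash
cat >> h.py <<'E'
from scipy.spatial.transform import Rotation as Ro
def delta(P,yaw):
    s=st();R=s['tcp_rot']
    Rd=np.array([[np.cos(yaw),np.sin(yaw),0],[np.sin(yaw),-np.cos(yaw),0],[0,0,-1.]])
    print('shift',(R.T@(np.array(P)-s['ee_pos'])).round(4),'turn',Ro.from_matrix(R.T@Rd).as_rotvec().round(4))
E
python3 -m inch '[{"rx":0,"ry":0,"rz":0,"dx":-0.023,"dy":-0.029,"dz":0,"gripper":-1},{"rx":0,"ry":0,"rz":0,"dx":-0.023,"dy":-0.029,"dz":0,"gripper":-1},{"rx":0,"ry":0,"rz":0,"dx":-0.019,"dy":-0.024,"dz":0,"gripper":-1},{"rx":0,"ry":0,"rz":0,"dx":-0.019,"dy":-0.024,"dz":0,"gripper":-1}]'; python3 -c "
from h import *
delta([.5245,-.1475,.16],-1.582)
c=bot.calibration('wrist');cv2.imwrite('pics/w1.png',bot.capture('wrist')[...,::-1])
R=cv2.Rodrigues(c['rvec'])[0];print(-R.T@c['tvec'],R[2])
print(w2px('wrist',[[.5245,-.1475,.134],[.57,-.103,.126]],c))"
```

```text
clock: 4.27
ee_pos: [0.523, -0.1488, 0.181]
tcp_rot: [[0.04, -0.999, -0.025], [-0.999, -0.041, 0.024], [-0.025, 0.024, -0.999]]
wrist_force: [0.3, 0.1, -0.0]
opening: -0.0002
t 4.27 p [ 0.523  -0.1488  0.181 ] x [ 0.04  -0.999 -0.025] z [-0.025  0.024 -0.999] F [ 0.27  0.1  -0.03] M [-0.054 -0.072  0.023] op -0.0002 q [-4.380e-01  2.760e-01  2.000e-03  1.329e+00  1.100e-02 -2.050e+00]
shift [-0.0007 -0.0021  0.021 ] turn [0.0242 0.0243 0.0518]
[ 0.53043747 -0.21867479  0.3546885 ] [-0.03429339  0.28743459 -0.95718615]
[[307.90969728 249.81557287]
 [237.77247357 306.76825959]]
```

View pics/w1.png

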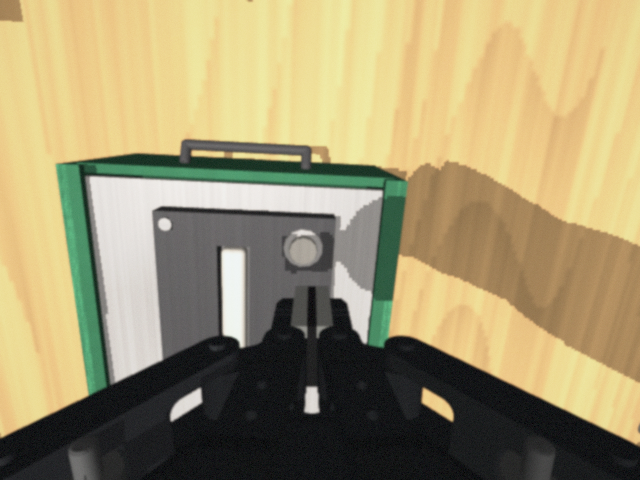

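The wrist view shows the button centred at about (302, 249), against a prediction of (308, 250). The handle bar is at about column 233. The shut fingertips are at about column 312.

```bash
python3 -c "
from h import *
print(px2w('wrist',(302,248.5),.134),px2w('wrist',(233,290),.126),px2w('wrist',(234,250),.126))
delta([.5258,-.1475,.145],-1.582)"
python3 -m inch '[{"rx":0.024,"ry":0.024,"rz":0.052,"dx":-0.0006,"dy":-0.003,"dz":0.015,"gripper":-1},{"rx":0,"ry":0,"rz":0,"dx":0,"dy":0,"dz":0.015,"gripper":-1},{"rx":0,"ry":0,"rz":0,"dx":0,"dy":0,"dz":0.003,"gripper":-1},{"rx":0,"ry":0,"rz":0,"dx":0,"dy":0,"dz":0,"gripper":-1}]'; python3 -c "
from h import *
delta([.5258,-.1475,.134],-1.582)"
```

```text
[ 0.53152821 -0.14525838  0.134     ] [ 0.57615191 -0.1121189   0.126     ] [ 0.57502857 -0.14008864  0.126     ]
t 4.32 p [ 0.5262 -0.1457  0.1805] x [ 0.043 -0.999 -0.027] z [-0.023  0.026 -0.999] F [-0.08  3.12 -1.3 ] M [ 0.093  0.059 -0.028] op 0.0001 q [-0.432  0.279  0.005  1.329  0.014 -2.046]
shift [ 0.0027 -0.0003  0.0355] turn [0.0227 0.026  0.0541]
clock: 4.65
ee_pos: [0.5312, -0.1413, 0.1449]
tcp_rot: [[-0.006, -1.0, 0.0], [-1.0, 0.006, 0.002], [-0.002, -0.0, -1.0]]
wrist_force: [-0.2, 0.2, 1.5]
opening: 0.0
t 4.65 p [ 0.5312 -0.1413  0.1449] x [-0.006 -1.    -0.002] z [ 0.     0.002 -1.   ] F [-0.17  0.16  1.45] M [ 0.005  0.044 -0.026] op 0.0 q [-0.414  0.279 -0.087  1.206  0.002 -1.979]
shift [0.0062 0.0053 0.0109] turn [-0.0004  0.0023  0.0056]
```

```bash
python3 -m inch '[{"rx":0,"ry":0,"rz":0,"dx":0.006,"dy":0.005,"dz":0.003,"gripper":-1},{"rx":0,"ry":0,"rz":0,"dx":0,"dy":0,"dz":0,"gripper":-1},{"rx":0,"ry":0,"rz":0,"dx":0,"dy":0,"dz":0,"gripper":-1}]'; python3 -c "
from h import *
delta([.5262,-.1475,.134],-1.582)"
```

```text
clock: 4.9
ee_pos: [0.5254, -0.1485, 0.1425]
tcp_rot: [[-0.006, -1.0, -0.0], [-1.0, 0.006, 0.002], [-0.002, 0.0, -1.0]]
wrist_force: [0.5, 0.6, 0.5]
opening: -0.0001
t 4.9 p [ 0.5254 -0.1485  0.1425] x [-0.006 -1.    -0.002] z [-0.     0.002 -1.   ] F [0.46 0.6  0.53] M [ 0.019 -0.032 -0.033] op -0.0001 q [-0.431  0.274 -0.1    1.198  0.002 -1.996]
shift [-0.001  -0.0008  0.0086] turn [0.0001 0.0024 0.0056]
```

```bash
python3 -m inch '[{"rx":0,"ry":0,"rz":0,"dx":-0.001,"dy":-0.0008,"dz":0.004,"gripper":-1},{"rx":0,"ry":0,"rz":0,"dx":0,"dy":0,"dz":0.002,"gripper":-1},{"rx":0,"ry":0,"rz":0,"dx":0,"dy":0,"dz":0.001,"gripper":-1},{"rx":0,"ry":0,"rz":0,"dx":0,"dy":0,"dz":0.001,"gripper":-1}]'; python3 -m inch '[{"rx":0,"ry":0,"rz":0,"dx":0,"dy":0,"dz":0.001,"gripper":-1},{"rx":0,"ry":0,"rz":0,"dx":0,"dy":0,"dz":0.001,"gripper":-1}]'
```

```text
clock: 5.23
ee_pos: [0.5265, -0.1491, 0.1356]
tcp_rot: [[-0.008, -1.0, 0.002], [-1.0, 0.008, 0.001], [-0.001, -0.002, -1.0]]
wrist_force: [0.5, 0.1, -0.0]
opening: 0.0003
clock: 5.4
ee_pos: [0.5266, -0.1491, 0.1335]
tcp_rot: [[-0.008, -1.0, 0.003], [-1.0, 0.008, 0.001], [-0.001, -0.003, -1.0]]
wrist_force: [-0.2, 0.4, 0.0]
opening: 0.0001
```

```bash
python3 -m inch '[{"rx":0,"ry":0,"rz":0,"dx":0,"dy":0,"dz":0.001,"gripper":-1},{"rx":0,"ry":0,"rz":0,"dx":0,"dy":0,"dz":0.001,"gripper":-1}]'; python3 -m inch '[{"rx":0,"ry":0,"rz":0,"dx":0,"dy":0,"dz":0.001,"gripper":-1},{"rx":0,"ry":0,"rz":0,"dx":0,"dy":0,"dz":0,"gripper":-1}]'
```

```text
clock: 5.57
ee_pos: [0.5266, -0.149, 0.1313]
tcp_rot: [[-0.008, -1.0, 0.003], [-1.0, 0.008, 0.001], [-0.001, -0.003, -1.0]]
wrist_force: [0.2, 0.3, -0.3]
opening: -0.0002
clock: 5.73
ee_pos: [0.5266, -0.1489, 0.13]
tcp_rot: [[-0.008, -1.0, 0.002], [-1.0, 0.008, 0.001], [-0.001, -0.002, -1.0]]
wrist_force: [-0.5, -0.2, -0.0]
opening: -0.0001
```

```bash
python3 -c "
from h import *
c=bot.calibration('wrist');im=bot.capture('wrist')[...,::-1]
print(w2px('wrist',[[.5262,-.1475,.134],[.5266,-.149,.130]],c))
cv2.imwrite('pics/w2.png',cv2.resize(im[150:400,180:440],None,fx=2.3,fy=2.3,interpolation=cv2.INTER_CUBIC));st()"
```

```text
[[313.00414355 281.81601929]
 [312.17433769 276.08503398]]
t 5.78 p [ 0.5266 -0.1489  0.13  ] x [-0.008 -1.    -0.001] z [ 0.002  0.001 -1.   ] F [0.01 0.13 0.56] M [ 0.011  0.001 -0.041] op 0.0001 q [-0.43   0.281 -0.123  1.165  0.002 -1.994]
```

View pics/w2.png

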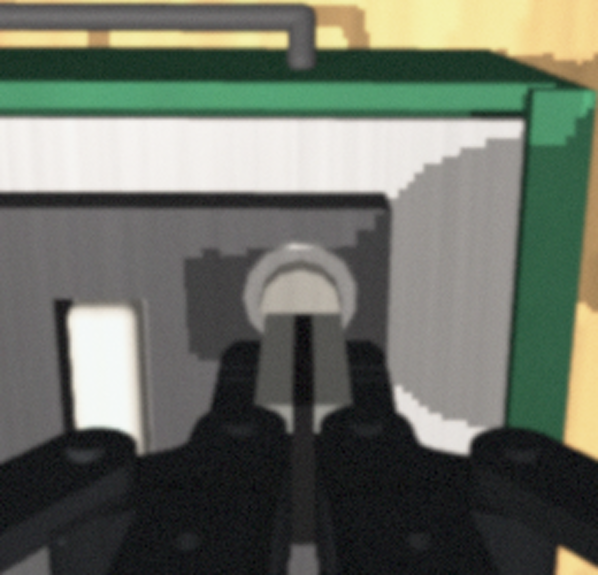

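```bash
python3 -c "
from h import *
c=bot.calibration('wrist');print(c['fx'],c['cx'],c['cy'])
for z in(.126,.13,.134,.138,.142): print(z,'edge',px2w('wrist',(312.6,287),z,c).round(4),'btn',px2w('wrist',(310.4,277),z,c).round(4),'btn L/R',px2w('wrist',(285.6,277),z,c).round(4)[0]-px2w('wrist',(335.2,277),z,c).round(4)[0],'tip w',px2w('wrist',(296,287),z,c)[0]-px2w('wrist',(330,287),z,c)[0])
s=st();R=s['tcp_rot']
for y in (-.011,0): print(w2px('wrist',[s['ee_pos']+R@[-y,0,0]],c))
"
```

```text
371.90492990673 311.3888492631571 242.39341882266677
0.126 edge [ 0.5265 -0.1415  0.126 ] btn [ 0.5275 -0.147   0.126 ] btn L/R 0.025499999999999967 tip w 0.017594668648234446
0.13 edge [ 0.5264 -0.1431  0.13  ] btn [ 0.5275 -0.1485  0.13  ] btn L/R 0.024900000000000033 tip w 0.017202343060426784
0.134 edge [ 0.5264 -0.1447  0.134 ] btn [ 0.5275 -0.15    0.134 ] btn L/R 0.024399999999999977 tip w 0.016810017472619232
0.138 edge [ 0.5264 -0.1464  0.138 ] btn [ 0.5275 -0.1515  0.138 ] btn L/R 0.023700000000000054 tip w 0.01641769188481157
0.142 edge [ 0.5264 -0.148   0.142 ] btn [ 0.5274 -0.153   0.142 ] btn L/R 0.0232 tip w 0.016025366297004018
t 5.78 p [ 0.5266 -0.1489  0.13  ] x [-0.008 -1.    -0.001] z [ 0.002  0.001 -1.   ] F [0.01 0.13 0.56] M [ 0.011  0.001 -0.041] op 0.0001 q [-0.43   0.281 -0.123  1.165  0.002 -1.994]
[[312.23877737 255.26159792]]
[[312.21808483 276.20164837]]
```

The button's inner disc is centred at about (301, 306) in the crop, with a collar around it. The shut fingertips sit just above its +y half. There is no contact yet, so I'll keep going down in small steps and watch the force.

```bash
for i in 1; do python3 -m inch '[{"rx":0,"ry":0,"rz":0,"dx":0,"dy":0,"dz":0.001,"gripper":-1},{"rx":0,"ry":0,"rz":0,"dx":0,"dy":0,"dz":0,"gripper":-1}]'; done; python3 -c "
from h import *
st()
im=bot.capture('scene')[...,::-1]
print(w2px('scene',[[.5266,-.149,.13],[.5265,-.1475,.134],[.57,-.103,.126]]))
cv2.imwrite('pics/s2.png',cv2.resize(im[150:300,220:370],None,fx=4,fy=4,interpolation=cv2.INTER_CUBIC))"
```

```text
clock: 5.95
ee_pos: [0.5267, -0.1489, 0.129]
tcp_rot: [[-0.008, -1.0, 0.003], [-1.0, 0.008, 0.001], [-0.001, -0.003, -1.0]]
wrist_force: [-0.4, 0.8, 0.5]
opening: 0.0
t 5.95 p [ 0.5267 -0.1489  0.129 ] x [-0.008 -1.    -0.001] z [ 0.003  0.001 -1.   ] F [-0.35  0.84  0.55] M [ 0.039 -0.005 -0.016] op 0.0 q [-0.43   0.282 -0.125  1.163  0.002 -1.994]
[[268.76073406 245.13266728]
 [269.30875812 243.68042044]
 [293.24079305 256.49976303]]
```

View pics/s2.png

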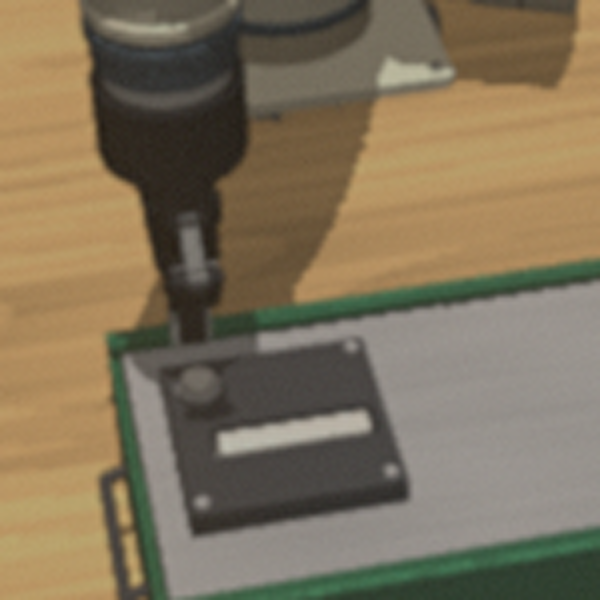

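The scene crop shows the button at raw (270, 246). The shut fingertips end at about raw (268, 236), visibly above it. The real fingertip therefore seems higher than the reported TCP, so I'll quantify that.

```bash
python3 -c "
from h import *
print(bot.tcp_to_grasp)
s=st();p=s['ee_pos'];R=s['tcp_rot']
for d in (0,.01,.02,.03,.04): print(d,w2px('scene',[p+[0,0,d]]),w2px('wrist',[p+[0,0,d],p+[0,-.011,d],p+[.0145,0,d],p+[-.0145,0,d]]).round(1).tolist())
print(s['joint_pos'].tolist())
"
```

```text
0.0187
t 6.0 p [ 0.5267 -0.1489  0.1291] x [-0.008 -1.    -0.001] z [ 0.003  0.001 -1.   ] F [ 1.03 -0.89 -0.01] M [-0.013 -0.032 -0.009] op 0.0003 q [-0.43   0.281 -0.124  1.163  0.002 -1.993]
0 [[268.83666554 245.44466079]] [[312.2, 276.2], [312.1, 255.3], [283.3, 276.4], [341.1, 276.1]]
0.01 [[268.54216447 242.158516  ]] [[312.2, 283.7], [312.1, 261.7], [281.8, 283.8], [342.7, 283.5]]
0.02 [[268.24390516 238.8304354 ]] [[312.2, 292.0], [312.0, 268.9], [280.0, 292.1], [344.4, 291.8]]
0.03 [[267.9418152  235.45961108]] [[312.2, 301.3], [312.0, 276.9], [278.0, 301.5], [346.4, 301.1]]
0.04 [[267.63582031 232.04521429]] [[312.2, 311.8], [312.0, 286.0], [275.8, 312.0], [348.6, 311.6]]
[-0.43025359671035984, 0.28146545643549764, -0.12447829112338896, 1.1630017701878905, 0.0022880127239303756, -1.9934819641738215]
```

```bash
python3 -m inch '[{"rx":0,"ry":0,"rz":0,"dx":0,"dy":0,"dz":0.0015,"gripper":-1},{"rx":0,"ry":0,"rz":0,"dx":0,"dy":0,"dz":0.0015,"gripper":-1}]';  python3 -m inch '[{"rx":0,"ry":0,"rz":0,"dx":0,"dy":0,"dz":0.0015,"gripper":-1},{"rx":0,"ry":0,"rz":0,"dx":0,"dy":0,"dz":0,"gripper":-1}]'
```

```text
clock: 6.17
ee_pos: [0.5269, -0.149, 0.1263]
tcp_rot: [[-0.008, -1.0, 0.003], [-1.0, 0.008, 0.001], [-0.001, -0.003, -1.0]]
wrist_force: [-0.2, -0.7, 0.0]
opening: -0.0003
clock: 6.33
ee_pos: [0.5268, -0.149, 0.1243]
tcp_rot: [[-0.008, -1.0, 0.003], [-1.0, 0.008, 0.001], [-0.001, -0.003, -1.0]]
wrist_force: [-0.1, -0.3, -0.8]
opening: -0.0001
```

```bash
python3 -m inch '[{"rx":0,"ry":0,"rz":0,"dx":0,"dy":0,"dz":0.0015,"gripper":-1},{"rx":0,"ry":0,"rz":0,"dx":0,"dy":0,"dz":0.0005,"gripper":-1}]'
```

```text
clock: 6.5
ee_pos: [0.5268, -0.1489, 0.1221]
tcp_rot: [[-0.008, -1.0, 0.003], [-1.0, 0.008, 0.001], [-0.001, -0.003, -1.0]]
wrist_force: [-0.1, 0.6, 0.5]
opening: -0.0001
```

```bash
python3 -m inch '[{"rx":0,"ry":0,"rz":0,"dx":0,"dy":0,"dz":0.0015,"gripper":-1},{"rx":0,"ry":0,"rz":0,"dx":0,"dy":0,"dz":0.0015,"gripper":-1}]' | grep -E "pos|force"
```

```text
ee_pos: [0.5268, -0.149, 0.1189]
wrist_force: [0.2, -0.2, -0.3]
```

```bash
python3 -m inch '[{"rx":0,"ry":0,"rz":0,"dx":0,"dy":0,"dz":0.0015,"gripper":-1},{"rx":0,"ry":0,"rz":0,"dx":0,"dy":0,"dz":0.0015,"gripper":-1}]' | grep -E "pos|force"
```

```text
ee_pos: [0.5269, -0.149, 0.1156]
wrist_force: [-0.5, 0.6, -0.6]
```

```bash
python3 -m inch '[{"rx":0,"ry":0,"rz":0,"dx":0,"dy":0,"dz":0.0015,"gripper":-1},{"rx":0,"ry":0,"rz":0,"dx":0,"dy":0,"dz":0.0005,"gripper":-1}]' | grep -E "pos|force"
```

```text
ee_pos: [0.5268, -0.1489, 0.1131]
wrist_force: [0.1, -0.5, -0.2]
```

```bash
python3 -m inch '[{"rx":0,"ry":0,"rz":0,"dx":0,"dy":0,"dz":0.0015,"gripper":-1},{"rx":0,"ry":0,"rz":0,"dx":0,"dy":0,"dz":0.0015,"gripper":-1}]' | grep -E "pos|force"; python3 -c "
from h import *
im=bot.capture('wrist')[...,::-1]
cv2.imwrite('pics/w3.png',cv2.resize(im[150:400,180:440],None,fx=2.3,fy=2.3,interpolation=cv2.INTER_CUBIC));st()"
```

```text
ee_pos: [0.5268, -0.149, 0.1099]
wrist_force: [-0.5, 0.6, -0.5]
t 7.22 p [ 0.5267 -0.1489  0.1097] x [-0.008 -1.    -0.001] z [ 0.003  0.001 -1.   ] F [-0.69  0.19 -0.58] M [ 0.007  0.01  -0.012] op -0.0004 q [-0.43   0.293 -0.16   1.116  0.002 -1.993]
```

View pics/w3.png

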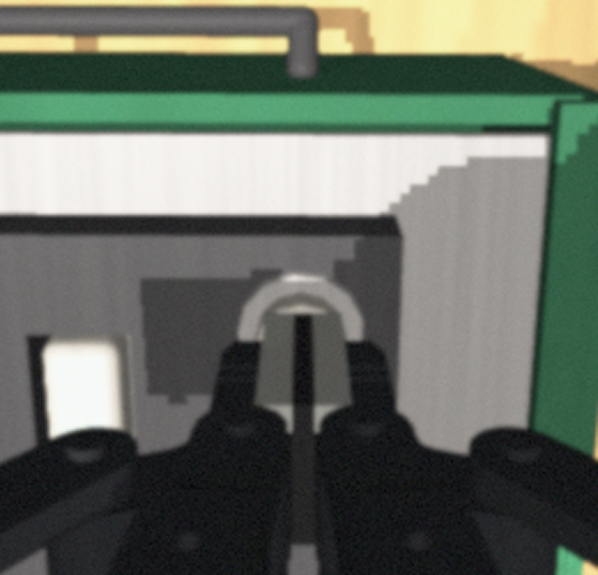

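The fingertip edge now covers the button to within 2–3 mm of its far rim, and there is still no contact. I'll continue down.

```bash
python3 -m inch '[{"rx":0,"ry":0,"rz":0,"dx":0,"dy":0,"dz":0.0015,"gripper":-1},{"rx":0,"ry":0,"rz":0,"dx":0,"dy":0,"dz":0.0015,"gripper":-1}]' | grep -E "pos|force"
```

```text
ee_pos: [0.5268, -0.1489, 0.1066]
wrist_force: [-0.6, 0.7, -0.1]
```

```bash
python3 -m inch '[{"rx":0,"ry":0,"rz":0,"dx":0,"dy":0,"dz":0.0015,"gripper":-1},{"rx":0,"ry":0,"rz":0,"dx":0,"dy":0,"dz":0.001,"gripper":-1}]' | grep -E "pos|force"
```

```text
ee_pos: [0.5268, -0.1489, 0.1038]
wrist_force: [0.0, 0.7, 0.8]
```

```bash
python3 -m inch '[{"rx":0,"ry":0,"rz":0,"dx":0,"dy":0,"dz":0.0015,"gripper":-1},{"rx":0,"ry":0,"rz":0,"dx":0,"dy":0,"dz":0.001,"gripper":-1}]' | grep -E "pos|force"
```

```text
ee_pos: [0.5268, -0.1489, 0.101]
wrist_force: [-0.2, 0.6, 0.3]
```

```bash
python3 -m inch '[{"rx":0,"ry":0,"rz":0,"dx":0,"dy":0,"dz":0.0015,"gripper":-1},{"rx":0,"ry":0,"rz":0,"dx":0,"dy":0,"dz":0.001,"gripper":-1}]' | grep -E "pos|force"
```

```text
ee_pos: [0.5269, -0.149, 0.0987]
wrist_force: [-1.4, 0.0, 5.5]
```

Contact: 5.5 N at a reported z of 0.0987, so the tip offset is about 34 mm. I'll press a little further.

```bash
python3 -m inch '[{"rx":0,"ry":0,"rz":0,"dx":0,"dy":0,"dz":0.001,"gripper":-1},{"rx":0,"ry":0,"rz":0,"dx":0,"dy":0,"dz":0.001,"gripper":-1}]' | grep -E "pos|force"
```

```text
ee_pos: [0.5269, -0.1489, 0.0971]
wrist_force: [-1.0, 1.0, 3.3]
```

```bash
python3 -m inch '[{"rx":0,"ry":0,"rz":0,"dx":0,"dy":0,"dz":0.001,"gripper":-1},{"rx":0,"ry":0,"rz":0,"dx":0,"dy":0,"dz":0.001,"gripper":-1}]' | grep -E "pos|force"; python3 -c "
from h import *
im=bot.capture('wrist')[...,::-1]
cv2.imwrite('pics/w4.png',im)"
```

```text
ee_pos: [0.5269, -0.1489, 0.0952]
wrist_force: [-0.7, 1.1, 3.9]
```

View pics/w4.png

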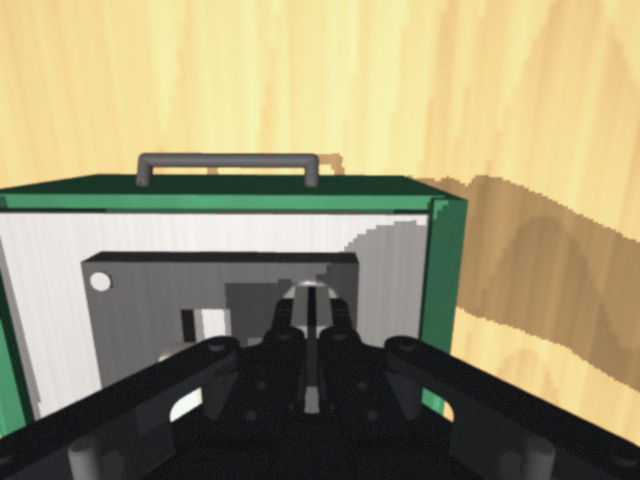

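The image shows the slot at about (205, 330), now with a dark gap. A rounded bar end is visible at about (178, 350), so the handle has probably popped out. I'll retreat and check.

```bash
python3 -m inch '[{"rx":0,"ry":0,"rz":0,"dx":0,"dy":0,"dz":-0.01,"gripper":-1},{"rx":0,"ry":0,"rz":0,"dx":0,"dy":0,"dz":-0.03,"gripper":-1},{"rx":0,"ry":0,"rz":0,"dx":0,"dy":0,"dz":-0.03,"gripper":-1},{"rx":0,"ry":0,"rz":0,"dx":0,"dy":0,"dz":-0.01,"gripper":1},{"rx":0,"ry":0,"rz":0,"dx":0,"dy":0,"dz":0,"gripper":1},{"rx":0,"ry":0,"rz":0,"dx":0,"dy":0,"dz":0,"gripper":1},{"rx":0,"ry":0,"rz":0,"dx":0,"dy":0,"dz":0,"gripper":1},{"rx":0,"ry":0,"rz":0,"dx":0,"dy":0,"dz":0,"gripper":1}]' 40 | grep -E "pos|force|open"; python3 -c "
from h import *
st()
c=bot.calibration('wrist');im=bot.capture('wrist')[...,::-1]
cv2.imwrite('pics/w5.png',im)
print(w2px('wrist',[[.571,-.103,.147+.013],[.571,-.145,.16],[.571,-.061,.16]],c))
np.savez('c5.npz',**c)"
```

```text
ee_pos: [0.5258, -0.1486, 0.1781]
wrist_force: [-0.5, 0.7, -0.1]
opening: 0.0608
t 8.93 p [ 0.5258 -0.1486  0.1781] x [-0.008 -1.    -0.002] z [ 0.001  0.002 -1.   ] F [-0.53  0.68 -0.08] M [-0.026 -0.018  0.027] op 0.0608 q [-0.431  0.259 -0.029  1.283  0.002 -1.994]
[[234.96992023 339.38525317]
 [230.2421883  271.29023274]
 [239.23213001 400.77521059]]
```

View pics/w5.png

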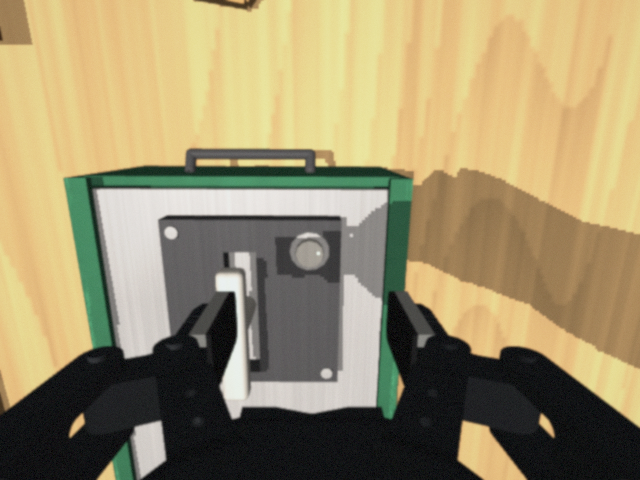

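The handle has popped out. The bar ends are at about (230, 270) and (236, 399), matching the predictions of (230, 271) and (239, 401). I'll move over it with the jaws open, using the 34 mm tip offset.

```bash
python3 -m inch '[{"rx":0,"ry":0,"rz":0,"dx":-0.023,"dy":-0.023,"dz":0,"gripper":1},{"rx":0,"ry":0,"rz":0,"dx":-0.02,"dy":-0.02,"dz":0,"gripper":1},{"rx":0,"ry":0,"rz":0,"dx":0,"dy":0,"dz":0,"gripper":1},{"rx":0,"ry":0,"rz":0,"dx":0,"dy":0,"dz":0,"gripper":1}]'  | grep -E "pos|force|open"; python3 -c "
from h import *
delta([.571,-.103,.1],-1.582)"
```

```text
ee_pos: [0.5688, -0.1048, 0.1744]
wrist_force: [-0.6, 0.2, -0.2]
opening: 0.0853
t 9.32 p [ 0.5688 -0.1048  0.1744] x [-0.01  -1.    -0.004] z [-0.005  0.004 -1.   ] F [-0.63  0.19 -0.23] M [-0.065  0.055 -0.057] op 0.0853 q [-0.328  0.319  0.047  1.305  0.002 -1.889]
shift [-0.0015 -0.0026  0.0744] turn [0.005  0.0039 0.0008]
```

```bash
python3 -m inch '[{"rx":0.005,"ry":0.004,"rz":0,"dx":-0.0015,"dy":-0.0026,"dz":0.01,"gripper":1},{"rx":0,"ry":0,"rz":0,"dx":0,"dy":0,"dz":0.02,"gripper":1},{"rx":0,"ry":0,"rz":0,"dx":0,"dy":0,"dz":0.02,"gripper":1},{"rx":0,"ry":0,"rz":0,"dx":0,"dy":0,"dz":0,"gripper":1},{"rx":0,"ry":0,"rz":0,"dx":0,"dy":0,"dz":0,"gripper":1}]'  | grep -E "pos|force|open"; python3 -c "
from h import *
delta([.571,-.103,.1],-1.582)"
```

```text
ee_pos: [0.5692, -0.1039, 0.1206]
wrist_force: [-0.7, 0.6, 0.1]
opening: 0.0851
t 9.73 p [ 0.5692 -0.1039  0.1206] x [-0.01 -1.   -0.  ] z [-0.004  0.001 -1.   ] F [-0.74  0.55  0.07] M [-0.038 -0.024  0.015] op 0.0851 q [-3.250e-01  3.420e-01 -5.900e-02  1.175e+00 -1.000e-03 -1.886e+00]
shift [-0.0009 -0.0019  0.0206] turn [0.0039 0.0005 0.0012]
```

```bash
python3 -m inch '[{"rx":0.004,"ry":0,"rz":0,"dx":-0.001,"dy":-0.002,"dz":0.01,"gripper":1},{"rx":0,"ry":0,"rz":0,"dx":0,"dy":0,"dz":0.007,"gripper":1},{"rx":0,"ry":0,"rz":0,"dx":0,"dy":0,"dz":0.001,"gripper":1},{"rx":0,"ry":0,"rz":0,"dx":0,"dy":0,"dz":0,"gripper":-0.3}]' 20 | grep -E "pos|force|open"; python3 -c "
from h import *
delta([.571,-.103,.1],-1.582)
im=bot.capture('wrist')[...,::-1]
cv2.imwrite('pics/w6.png',im)"
```

```text
ee_pos: [0.5709, -0.1043, 0.1045]
wrist_force: [0.6, 0.6, 0.2]
opening: 0.0755
t 10.07 p [ 0.5709 -0.1043  0.1045] x [-0.011 -1.     0.   ] z [ 0.001 -0.    -1.   ] F [0.59 0.59 0.2 ] M [-0.018  0.004 -0.04 ] op 0.0755 q [-0.325  0.35  -0.088  1.131  0.    -1.885]
shift [-0.0013 -0.0001  0.0045] turn [-0.0012 -0.0001 -0.0002]
```

View pics/w6.png

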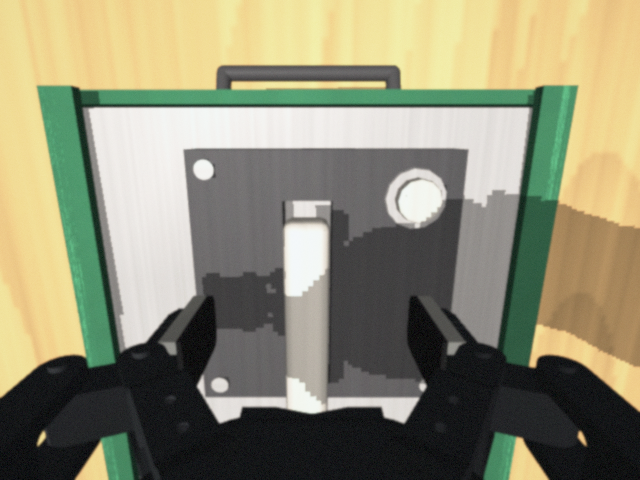

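The bar (column 307) lies between the jaws, whose midpoint is at column 311.5. That puts it about 1.5 mm off, so I'll correct, descend and close gently.

```bash
python3 -m inch '[{"rx":0,"ry":0,"rz":0,"dx":-0.0013,"dy":-0.0015,"dz":0.004,"gripper":-0.3},{"rx":0,"ry":0,"rz":0,"dx":0,"dy":0,"dz":0,"gripper":-0.5},{"rx":0,"ry":0,"rz":0,"dx":0,"dy":0,"dz":0,"gripper":-0.5},{"rx":0,"ry":0,"rz":0,"dx":0,"dy":0,"dz":0,"gripper":-0.5},{"rx":0,"ry":0,"rz":0,"dx":0,"dy":0,"dz":0,"gripper":-1},{"rx":0,"ry":0,"rz":0,"dx":0,"dy":0,"dz":0,"gripper":-1},{"rx":0,"ry":0,"rz":0,"dx":0,"dy":0,"dz":0,"gripper":-1},{"rx":0,"ry":0,"rz":0,"dx":0,"dy":0,"dz":0,"gripper":-1}]' 20 | grep -E "pos|force|open"; python3 -c "
from h import *
delta([.5725,-.103,.1],-1.582)"
```

```text
ee_pos: [0.573, -0.1033, 0.1025]
wrist_force: [-1.1, -1.2, -0.1]
opening: 0.0158
t 10.78 p [ 0.573  -0.1033  0.1025] x [-0.011 -1.     0.001] z [ 0.003 -0.001 -1.   ] F [-1.13 -1.24 -0.08] M [-0.086  0.039 -0.03 ] op 0.0158 q [-0.322  0.353 -0.089  1.125 -0.    -1.882]
shift [-0.0003  0.0005  0.0025] turn [-0.0032 -0.0013 -0.0002]
```

```bash
python3 -m inch '[{"rx":0,"ry":0,"rz":0.05,"dx":0,"dy":0,"dz":0,"gripper":-1},{"rx":0,"ry":0,"rz":0.05,"dx":0,"dy":0,"dz":0,"gripper":-1},{"rx":0,"ry":0,"rz":0.05,"dx":0,"dy":0,"dz":0,"gripper":-1},{"rx":0,"ry":0,"rz":0.05,"dx":0,"dy":0,"dz":0,"gripper":-1},{"rx":0,"ry":0,"rz":0.05,"dx":0,"dy":0,"dz":0,"gripper":-1},{"rx":0,"ry":0,"rz":0,"dx":0,"dy":0,"dz":0,"gripper":-1}]' | grep -E "force|open"; python3 -c "
from h import *
delta([.573,-.1033,.1025],-1.582)"
```

```text
wrist_force: [-1.3, -0.0, 0.6]
opening: 0.0158
t 11.28 p [ 0.5729 -0.1033  0.1025] x [-0.269 -0.963  0.001] z [ 0.003 -0.001 -1.   ] F [-1.27 -0.01  0.59] M [-0.048  0.095 -0.018] op 0.0158 q [-0.322  0.353 -0.089  1.125 -0.    -1.621]
shift [-0.0001 -0.0001 -0.    ] turn [-0.0032 -0.001  -0.2612]
```

```bash
cat > m.py <<'E'
from h import *
F=[];M=[]
for i in range(5):
    s=bot.get_state();F.append(s['wrist_force']);M.append(s['ft_torque']);bot.capture('top')
s=bot.get_state();R=s['tcp_rot']
y=np.arctan2(R[1,0],R[0,0])
print('t',round(s['clock'],2),'turn',round((-1.582-y)%6.2832,4),'p',s['ee_pos'].round(4),'F',np.mean(F,0).round(2),'M',np.mean(M,0).round(3),'op',round(s['opening'],4))
E
python3 m.py
python3 -m inch '[{"rx":0,"ry":0,"rz":0.05,"dx":0,"dy":0,"dz":0,"gripper":-1},{"rx":0,"ry":0,"rz":0.05,"dx":0,"dy":0,"dz":0,"gripper":-1},{"rx":0,"ry":0,"rz":0.05,"dx":0,"dy":0,"dz":0,"gripper":-1},{"rx":0,"ry":0,"rz":0,"dx":0,"dy":0,"dz":0,"gripper":-1}]' | grep -E "force|open"; python3 m.py
```

```text
t 11.53 turn 0.2577 p [ 0.5729 -0.1034  0.1025] F [-0.69  0.03  0.28] M [-0.044  0.093 -0.052] op 0.0154
wrist_force: [-0.2, -0.9, 0.2]
opening: 0.0153
t 12.12 turn 0.407 p [ 0.5729 -0.1034  0.1025] F [-0.58 -0.29 -0.  ] M [-0.041  0.069 -0.039] op 0.0156
```

```bash
python3 -m inch '[{"rx":0,"ry":0,"rz":0.04,"dx":0,"dy":0,"dz":0,"gripper":-1},{"rx":0,"ry":0,"rz":0.04,"dx":0,"dy":0,"dz":0,"gripper":-1}]' | grep -E "force|open"; python3 m.py
```

```text
wrist_force: [-1.3, 0.6, 0.4]
opening: 0.0155
t 12.53 turn 0.4838 p [ 0.5728 -0.1034  0.1024] F [-1.11  0.39  0.27] M [-0.049  0.109 -0.007] op 0.0155
```

```bash
python3 -m inch '[{"rx":0,"ry":0,"rz":0.03,"dx":0,"dy":0,"dz":0,"gripper":-1},{"rx":0,"ry":0,"rz":0.03,"dx":0,"dy":0,"dz":0,"gripper":-1}]' | grep -E "force|open"; python3 m.py
```

```text
wrist_force: [-1.2, 0.5, 0.0]
opening: 0.0156
t 12.95 turn 0.5407 p [ 0.5728 -0.1033  0.1025] F [-0.98  0.03 -0.1 ] M [-0.054  0.114 -0.035] op 0.0156
```

```bash
python3 -m inch '[{"rx":0,"ry":0,"rz":0.03,"dx":0,"dy":0,"dz":0,"gripper":-1},{"rx":0,"ry":0,"rz":0.03,"dx":0,"dy":0,"dz":0,"gripper":-1}]' | grep -E "force|open"; python3 m.py
```

```text
wrist_force: [-0.8, -1.5, -0.1]
opening: 0.0157
t 13.37 turn 0.5979 p [ 0.5728 -0.1034  0.1025] F [-0.8  -0.31 -0.17] M [-0.034  0.117 -0.01 ] op 0.0155
```

```bash
python3 -m inch '[{"rx":0,"ry":0,"rz":0.035,"dx":0,"dy":0,"dz":0,"gripper":-1},{"rx":0,"ry":0,"rz":0.035,"dx":0,"dy":0,"dz":0,"gripper":-1}]' | grep -E "force|open"; python3 m.py
```

```text
wrist_force: [-1.3, -0.4, 0.4]
opening: 0.0154
t 13.78 turn 0.6649 p [ 0.5728 -0.1033  0.1025] F [-0.98 -0.25  0.11] M [-0.065  0.141 -0.041] op 0.0156
```

```bash
python3 -m inch '[{"rx":0,"ry":0,"rz":0.035,"dx":0,"dy":0,"dz":0,"gripper":-1},{"rx":0,"ry":0,"rz":0.035,"dx":0,"dy":0,"dz":0,"gripper":-1}]' | grep -E "force|open"; python3 m.py
```

```text
wrist_force: [0.4, -0.3, -0.0]
opening: 0.0154
t 14.2 turn 0.7318 p [ 0.5728 -0.1033  0.1024] F [-0.66 -0.31  0.04] M [-0.056  0.146 -0.01 ] op 0.0155
```

```bash
python3 -m inch '[{"rx":0,"ry":0,"rz":0.035,"dx":0,"dy":0,"dz":0,"gripper":-1},{"rx":0,"ry":0,"rz":0.035,"dx":0,"dy":0,"dz":0,"gripper":-1}]' | grep -E "force|open"; python3 m.py
```

```text
wrist_force: [-1.0, -0.6, -0.8]
opening: 0.0153
t 14.62 turn 0.7985 p [ 0.5728 -0.1033  0.1025] F [-1.02 -0.19  0.01] M [-0.087  0.158  0.181] op 0.0157
```

Mz stepped from about -0.02 to +0.18 N m at 0.80 rad, so the handle has met the bumper at about 0.75 rad. I'll ease back slightly, then test the slide with a small move.

```bash
python3 -m inch '[{"rx":0,"ry":0,"rz":-0.02,"dx":0,"dy":0,"dz":0,"gripper":-1},{"rx":0,"ry":0,"rz":0,"dx":0,"dy":0,"dz":0,"gripper":-1}]' | grep -E "force|open"; python3 m.py; python3 -m inch '[{"rx":0,"ry":0,"rz":0,"dx":-0.001,"dy":0.001,"dz":0,"gripper":-1},{"rx":0,"ry":0,"rz":0,"dx":-0.001,"dy":0.001,"dz":0,"gripper":-1},{"rx":0,"ry":0,"rz":0,"dx":-0.001,"dy":0.001,"dz":0,"gripper":-1}]' | grep -E "force|open"; python3 m.py
```

```text
wrist_force: [-1.0, 0.3, 0.6]
opening: 0.0158
t 15.03 turn 0.7771 p [ 0.5728 -0.1033  0.1025] F [-1.03 -0.02  0.04] M [-0.098  0.146  0.155] op 0.0159
wrist_force: [-0.9, -5.7, -1.1]
opening: 0.0155
t 15.53 turn 0.7789 p [ 0.5728 -0.102   0.1025] F [-0.85 -5.62 -0.92] M [-1.233  0.224  0.166] op 0.0156
```

```bash
python3 -m inch '[{"rx":0,"ry":0,"rz":0,"dx":-0.0015,"dy":0.0015,"dz":0,"gripper":-1},{"rx":0,"ry":0,"rz":0,"dx":-0.0015,"dy":0.0015,"dz":0,"gripper":-1},{"rx":0,"ry":0,"rz":0,"dx":-0.0015,"dy":0.0015,"dz":0,"gripper":-1}]' | grep -E "force|open"; python3 m.py
```

```text
wrist_force: [-1.1, -6.0, -1.6]
opening: 0.0157
t 16.03 turn 0.7815 p [ 0.5728 -0.0991  0.1025] F [-1.43 -5.8  -0.91] M [-1.122  0.229  0.169] op 0.0156
```

```bash
python3 -m inch '[{"rx":0,"ry":0,"rz":0,"dx":-0.002,"dy":0.002,"dz":0,"gripper":-1},{"rx":0,"ry":0,"rz":0,"dx":-0.002,"dy":0.002,"dz":0,"gripper":-1},{"rx":0,"ry":0,"rz":0,"dx":-0.002,"dy":0.002,"dz":0,"gripper":-1}]' | grep -E "force|open"; python3 m.py
```

```text
wrist_force: [-1.6, -6.9, 0.0]
opening: 0.0153
t 16.53 turn 0.7842 p [ 0.5728 -0.0939  0.1025] F [-1.5  -5.3  -0.02] M [-0.894  0.231  0.186] op 0.0157
```

```bash
python3 -m inch '[{"rx":0,"ry":0,"rz":0,"dx":-0.0035,"dy":0.0036,"dz":0,"gripper":-1},{"rx":0,"ry":0,"rz":0,"dx":-0.0035,"dy":0.0036,"dz":0,"gripper":-1},{"rx":0,"ry":0,"rz":0,"dx":-0.0035,"dy":0.0036,"dz":0,"gripper":-1},{"rx":0,"ry":0,"rz":0,"dx":-0.0035,"dy":0.0036,"dz":0,"gripper":-1},{"rx":0,"ry":0,"rz":0,"dx":-0.0035,"dy":0.0036,"dz":0,"gripper":-1},{"rx":0,"ry":0,"rz":0,"dx":-0.0035,"dy":0.0036,"dz":0,"gripper":-1},{"rx":0,"ry":0,"rz":0,"dx":-0.0035,"dy":0.0036,"dz":0,"gripper":-1},{"rx":0,"ry":0,"rz":0,"dx":-0.0035,"dy":0.0036,"dz":0,"gripper":-1}]' | grep -E "force|open"; python3 m.py; python3 -c "
from h import *
delta([.5743,.0337,.1025],-2.364)"
```

```text
wrist_force: [-0.7, -3.5, 2.2]
opening: 0.0156
t 17.45 turn 0.7867 p [ 0.5733 -0.0531  0.1023] F [-0.29  1.11  2.4 ] M [0.423 0.054 0.014] op 0.0157
t 17.45 p [ 0.5733 -0.0531  0.1023] x [-0.716 -0.698  0.013] z [ 0.003 -0.021 -1.   ] F [-0.67  2.65  2.38] M [0.811 0.029 0.044] op 0.0157 q [-0.227  0.341 -0.108  1.114 -0.02  -1.   ]
shift [-0.0614  0.0614 -0.002 ] turn [-0.0171 -0.0126 -0.0046]
```

```bash
python3 -m inch '[{"rx":-0.01,"ry":-0.007,"rz":0,"dx":-0.004,"dy":0.004,"dz":0,"gripper":-1},{"rx":-0.005,"ry":-0.004,"rz":0,"dx":-0.004,"dy":0.004,"dz":0,"gripper":-1},{"rx":0,"ry":0,"rz":0,"dx":-0.004,"dy":0.004,"dz":0,"gripper":-1},{"rx":0,"ry":0,"rz":0,"dx":-0.004,"dy":0.004,"dz":0,"gripper":-1},{"rx":0,"ry":0,"rz":0,"dx":-0.004,"dy":0.004,"dz":0,"gripper":-1},{"rx":0,"ry":0,"rz":0,"dx":-0.004,"dy":0.004,"dz":0,"gripper":-1},{"rx":0,"ry":0,"rz":0,"dx":-0.004,"dy":0.004,"dz":0,"gripper":-1},{"rx":0,"ry":0,"rz":0,"dx":-0.004,"dy":0.004,"dz":0,"gripper":-1},{"rx":0,"ry":0,"rz":0,"dx":-0.004,"dy":0.004,"dz":0,"gripper":-1},{"rx":0,"ry":0,"rz":0,"dx":-0.004,"dy":0.004,"dz":0,"gripper":-1}]' | grep -E "force|open"; python3 m.py; python3 -c "
from h import *
delta([.5743,.0337,.1025],-2.364)"
```

```text
wrist_force: [-0.9, -3.5, 2.6]
opening: 0.015
t 18.53 turn 0.7894 p [0.5738 0.0052 0.102 ] F [-0.71  1.16  2.38] M [0.226 0.089 0.023] op 0.015
t 18.53 p [0.5738 0.0052 0.102 ] x [-0.718 -0.696  0.004] z [-0.001 -0.005 -1.   ] F [-2.12  2.89  2.98] M [0.61  0.144 0.038] op 0.015 q [-0.134  0.342 -0.107  1.122 -0.005 -0.904]
shift [-0.0201  0.0201 -0.0006] turn [-0.0032 -0.004  -0.0074]
```

```bash
python3 -m inch '[{"rx":0,"ry":0,"rz":0,"dx":-0.003,"dy":0.003,"dz":0,"gripper":-1},{"rx":0,"ry":0,"rz":0,"dx":-0.003,"dy":0.003,"dz":0,"gripper":-1},{"rx":0,"ry":0,"rz":0,"dx":-0.003,"dy":0.003,"dz":0,"gripper":-1},{"rx":0,"ry":0,"rz":0,"dx":-0.003,"dy":0.003,"dz":0,"gripper":-1},{"rx":0,"ry":0,"rz":0,"dx":-0.003,"dy":0.003,"dz":0,"gripper":-1},{"rx":0,"ry":0,"rz":0,"dx":-0.003,"dy":0.003,"dz":0,"gripper":-1},{"rx":0,"ry":0,"rz":0,"dx":-0.002,"dy":0.002,"dz":0,"gripper":-1}]' | grep -E "force|open"; python3 m.py; python3 -c "
from h import *
delta([.5743,.0337,.1025],-2.364)"
```

```text
wrist_force: [-2.3, -3.1, 3.0]
opening: 0.0159
t 19.37 turn 0.7925 p [0.5741 0.033  0.1017] F [-1.22  0.71  2.82] M [0.138 0.2   0.051] op 0.0153
t 19.37 p [0.5741 0.033  0.1017] x [-0.72  -0.694  0.007] z [-0.001 -0.008 -1.   ] F [-1.71  3.27  2.23] M [0.657 0.205 0.032] op 0.0153 q [-0.084  0.345 -0.103  1.123 -0.008 -0.851]
shift [-0.0006  0.0004 -0.0008] turn [-0.0047 -0.0066 -0.0104]
```

```bash
python3 -m inch '[{"rx":0,"ry":0,"rz":0,"dx":-0.001,"dy":0.001,"dz":0,"gripper":-1},{"rx":0,"ry":0,"rz":0,"dx":-0.001,"dy":0.001,"dz":0,"gripper":-1},{"rx":0,"ry":0,"rz":0,"dx":-0.001,"dy":0.001,"dz":0,"gripper":-1}]' | grep -E "force|open"; python3 m.py
```

```text
wrist_force: [-1.2, -3.8, 3.1]
opening: 0.0157
t 19.87 turn 0.7932 p [0.5742 0.0364 0.1017] F [-2.08 -3.16  2.75] M [-0.525  0.251  0.06 ] op 0.0153
```

Displacement is about 139.7 mm, which is effectively at the stop. I'll release and lift off.

```bash
python3 -m inch '[{"rx":0,"ry":0,"rz":0,"dx":0,"dy":0,"dz":0,"gripper":0.5},{"rx":0,"ry":0,"rz":0,"dx":0,"dy":0,"dz":0,"gripper":1},{"rx":0,"ry":0,"rz":0,"dx":0,"dy":0,"dz":0,"gripper":1},{"rx":0,"ry":0,"rz":0,"dx":0,"dy":0,"dz":0,"gripper":1},{"rx":0,"ry":0,"rz":0,"dx":0,"dy":0,"dz":0,"gripper":1},{"rx":0,"ry":0,"rz":0,"dx":0,"dy":0,"dz":0,"gripper":1},{"rx":0,"ry":0,"rz":0,"dx":0,"dy":0,"dz":-0.015,"gripper":1},{"rx":0,"ry":0,"rz":0,"dx":0,"dy":0,"dz":-0.03,"gripper":1},{"rx":0,"ry":0,"rz":0,"dx":0,"dy":0,"dz":-0.03,"gripper":1},{"rx":0,"ry":0,"rz":0,"dx":0,"dy":0,"dz":-0.03,"gripper":1},{"rx":0,"ry":0,"rz":0,"dx":0,"dy":0,"dz":-0.02,"gripper":1},{"rx":0,"ry":0,"rz":0,"dx":0,"dy":0,"dz":0,"gripper":1},{"rx":0,"ry":0,"rz":0,"dx":0,"dy":0,"dz":0,"gripper":1},{"rx":0,"ry":0,"rz":0,"dx":0,"dy":0,"dz":0,"gripper":1},{"rx":0,"ry":0,"rz":0,"dx":0,"dy":0,"dz":0,"gripper":1}]'; python3 m.py; python3 -c "
from h import *
a=bot.capture('wrist')[...,::-1];b=bot.capture('scene')[...,::-1]
print(w2px('scene',[.574,.0365,.153]))
im=np.hstack([cv2.resize(a,(400,300)),cv2.resize(b[130:355,230:530],(400,300))])
cv2.imwrite('pics/f1.png',im)"
```

```text
clock: 21.12
ee_pos: [0.5732, 0.0392, 0.2285]
tcp_rot: [[-0.72, -0.694, -0.007], [-0.694, 0.72, -0.005], [0.009, 0.001, -1.0]]
wrist_force: [1.0, -0.2, 0.1]
opening: 0.0854
t 21.37 turn 0.7922 p [0.5732 0.0392 0.2286] F [0.07 0.02 0.01] M [ 0.001 -0.002 -0.015] op 0.0855
[[356.20972652 238.25633819]]
```

View pics/f1.png

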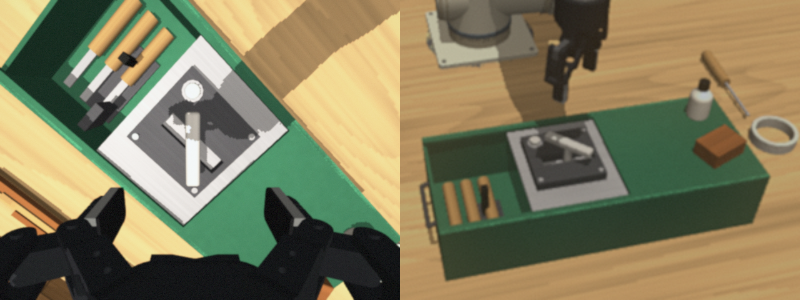

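The left half of the image shows the hatch slid open with the tools visible inside. The handle is standing out and turned, at about (192, 150), and the open jaws are clear of it. The right half shows the bottle, block, tape and chisel upright and in place. I'm handing in.

```bash
python3 -c "
from workcell import bot
print(bot.hand_in())"
```

```text
the job is handed in; nothing more can be done
None
```

The tool chest is open and the job is handed in. By the arm's own measurement the hatch slid about 139.7 mm of its 140 mm; no verdict was reported.

- **Button:** I pressed it with the shut fingers, about 5 N below the finger, with the highest reading 5.5 N. The handle popped out, as the wrist picture confirmed.
- **Handle:** I turned it clockwise to about 0.79 rad. The moment there stepped from about zero to about 0.18 N m, which I took as the bumper, meeting it at roughly 0.75 rad. I eased back 0.02 rad before sliding.
- **Hatch:** It slid against about 3 to 7 N at the wrist, with no sign of the latch catching.
- **Last checks:** After letting go and lifting clear, the force was about 0 N and the jaws were open at 85 mm. The final pictures showed the hatch open and the handle standing out. The bottle, block, tape and chisel looked in place. The mallet, lattice and cup were out of frame; I only kept well above them. The clock read about 21 s of the 69 s allowed.

**Disagreement:** the real fingertips are about 34 mm behind the reported TCP. I saw this in the wrist and scene pictures, felt it at the button contact, and allowed for it when pressing and gripping.

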